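Open the safety-capped pellet jar

ROBOT

A 7-joint arm with a two-finger parallel gripper is mounted at the origin on the work surface. World frame = base frame: x ahead of the robot, y to its left, z up, the work surface at z = 0. Lengths are in m, angles in rad, forces in N, time in s.
With the tool pointing down it reaches from about 0.425 to 0.875 m from the base axis. Payload 4.7 kg.
Tool frame: the origin (TCP) lies midway between the tips of the shut fingers; the grasp point (between the pads) lies 19 mm behind it (ctrl.grip_point_offset is the distance from the TCP to the grasp point, in m); z points along the fingers, y is the line along which they close (so a half turn about z gives the same grasp; the last joint's range is limited). The gripper opens to 87 mm and grips with 3 to 60 N. Pads are 19 mm wide; open, the fingers measure 117 mm over their backs; the gripper's body (75 mm by 190 mm) begins 51 mm behind the grasp point.
Start: joints at [-1.15, 0.321, -0.07, 1.45, 0.023, 1.371, -0.057], TCP at [0.257, 0.597, 0.188] pointing down, gripper open.
Joint ranges: [-2.86, 2.86], [-0.3, 2.09], [-1.38, 1.24], [0.06, 2.45], [-1.56, 4.7], [0.09, 2.05], [-2.69, 2.69]. Speed limits (rad/s): [2.57, 2.57, 3.14, 3.14, 3.14, 3.14, 3.14].

INTERFACE

Orientations are given as a rotation vector (axis times angle).
In Python, from bench import ctrl gives the robot as it stands. The module is installed in compiled form; this text tells all that it offers.
- The arm moves only by the shell command python3 -m handwheel 'ROWS' [OPENING] [FORCE]. ROWS is JSON, a list of rows, each an object of numbers: "x", "y", "z": the shift along the tool's x, y, z in m; "wx", "wy", "wz": the turn, a rotation vector about the tool's x, y, z in degrees. A call has 1 to 10 rows; each row is the pose to reach, as a shift and turn from the pose commanded when the call began, along the tool's axes at that moment; what a row does not reach only later rows make up. A row lasts 1/12 s, in which the tool goes at most 41.7 mm and 7.16 degrees, less where a joint would pass 70% of its speed; a pose out of reach is approached as far as the arm can. A call with a gripper value outside its range is refused whole. OPENING is the finger opening in m, from 0 to 0.087, set as the call begins (- or left out, the last holds). The fingers move at their own pace and stop on an object; FORCE is the grip in N (left out, the last holds). Time passes only in rows, so rows that repeat a pose let the fingers close. It gives the time, the measured TCP pose, the force, the opening and the grip force at its end, in the units of the state.
- ctrl.get_state(): the state, without advancing time (a new reading comes with each control period).
- ctrl.get_image(name): name is "side" or "top" or "wrist"; returns a dict with "image" (384x512x3 uint8, red, green, blue), "K" (3x3 intrinsics, pixels), "world_to_cam" (4x4, takes a point from world to camera coordinates); the wrist camera has in their place "hand_eye" (4x4, takes a point from camera to tool coordinates, whose origin is the TCP and whose axes are the flange's). Camera axes: x right, y down, z forward; pixel columns grow to the right and rows downward; lengths in m; the calibration is good to about 2 mm. A picture is of the moment at which its call begins: read the wrist's pose just before it. There is no depth.
- ctrl.close_job(): hands the job in; it is judged then, once.
The state is a dict: "time": time; "joint_positions": joint angles; "qd": joint speeds; "joint_torque": joint torques, N m; "position": TCP position; "tool_rot": TCP orientation; "ft_force": force on the tool from outside, world axes, zero at the start; "torque": the same for the moment, N m; "grip_width": opening from 0.0 (shut) to 1.0 (fully open); "grip_force": force on a finger pad.
Only numpy, scipy, OpenCV 4.12 (cv2) and the standard library are available. Lean on these libraries where they do the work, as an engineer would, in place of code of your own. Each camera call takes 0.05 s, during which the arm holds its last target. There are 200 camera calls.

TASK

Open the jar of caustic pellets that stands in the bench stand: press its safety cap down against the spring until the catch is clear, twist it anticlockwise out of the catch and lift it off, without forcing the jar's neck or pulling the jar up out of the stand. Set the cap down gently, flat and the right way up, inside the steel tray, and leave everything else on the bench where it is.

Things in the scene. Friction and masses are not known exactly. Their poses are not given: they have to be found in the camera images.
- cap: White round ribbed push-and-turn cap on the jar, 58 mm across, 34 mm high, about 57 g; origin at the centre of its lower edge, z up. A spring inside holds its three lugs up in catches 3.5 mm deep: it yields from 6 N, is clear of the catch at 11 N and meets a hard stop 4.7 mm down at 13 N. Kept down, it turns anticlockwise (from above); free to lift from 55 degrees on, firm stop at 68.
- jar: White square wide-mouth jar with the cap on it; body 72 x 72 mm, 98 mm high, rim 136 mm up, about 0.4 kg. Origin at the centre of its underside, z up, sides along x and y. It fits the stand's pocket, so it turns by a degree or two at most. Its neck is hurt by pressing or pulling the cap with over 25 N, by more than about 0.3 N m against a lug that is caught or at its stop, or by much of both at once.
- stand: Grey block 130 x 130 x 40 mm screwed to the bench, with a square pocket in which four sprung rubber cheeks hold the jar by friction. Origin at the centre of its underside. Under the jar, unseen, is a rubber pad: the jar may stand 0 to 8 mm above it, and sinks onto it (at some 1 to 5 N) when pressed, so how far the cap must be pushed down can only be felt.
- tray: Shallow stainless tray fixed on the bench, 170 mm along its x, 140 mm along its y, 12 mm high, walls and floor 3 mm thick. Origin at the centre of its underside, z up. The cap goes anywhere flat on its floor.
- reagent_bottle: Amber glass bottle with a black cap, 62 mm across, 150 mm high, loose; not to be disturbed. Origin at the centre of its underside.
- beaker: Small empty glass beaker, 66 mm across, 80 mm high, loose; not to be disturbed. Origin at the centre of its underside.
- vial_rack: Low metal rack full of small glass vials, 140 x 80 mm, 50 mm high over the vials, loose; not to be disturbed. Origin at the centre of its underside, x along its length.
- scoop: Steel scoop 180 mm long lying on the bench along its x, loose; not to be disturbed. Origin under its middle.

How it is judged:
By the outcome, as a careful person would: the job done as asked, in the order asked, and still so for the second after the job is handed in, with the robot touching nothing.
It also fails if it takes over 67 s, if anything falls off the work surface, if the arm or the gripper's body presses on something with over 40 N, if the wrist force passes 120 N, or if a joint passes its speed limit or range.

## Working session

There is one attempt and no reset: what is moved stays moved. The work goes in short steps, Python scripts to look and compute and a shell command to move; the robot and the scene stay as the last step left them, time stands still between calls to the robot, and variables do not carry over. Pictures are saved under pics/ and viewed, at most 10 in all, crops included, and the job is handed in when it is done.

```bash
mkdir -p pics
python3 - <<'E'
from bench import ctrl
import cv2, numpy as np
s=ctrl.get_state();print({k:np.round(v,3).tolist() for k,v in s.items()},ctrl.grip_point_offset)
for n in("side","top"):
    d=ctrl.get_image(n);cv2.imwrite(f"pics/{n}0.png",d["image"][:,:,::-1]);print(n,np.round(d["K"],1).tolist(),np.round(d["world_to_cam"],3).tolist())
d=ctrl.get_image("wrist");print(d["K"].tolist(),np.round(d["hand_eye"],4).tolist())
E
```

```text
{'time': 0.0, 'joint_positions': [-1.15, 0.322, -0.07, 1.452, 0.023, 1.371, -0.057], 'qd': [0.001, 0.001, -0.0, -0.001, 0.002, -0.0, 0.0], 'joint_torque': [-0.0, -49.129, -0.404, -31.252, -0.064, 0.044, 0.0], 'position': [0.257, 0.596, 0.187], 'tool_rot': [-0.635, -3.077, 0.003], 'ft_force': [0.215, -0.153, -0.023], 'torque': [0.018, -0.026, -0.056], 'grip_force': 0.0, 'grip_width': 1.002} 0.0187
side [[408.5, 0.0, 258.5], [0.0, 408.5, 190.5], [0.0, 0.0, 1.0]] [[0.936, -0.352, 0.009, -0.547], [-0.172, -0.479, -0.861, 0.183], [0.307, 0.805, -0.508, 1.071], [0.0, 0.0, 0.0, 1.0]]
top [[386.3, 0.0, 258.9], [0.0, 386.3, 193.2], [0.0, 0.0, 1.0]] [[0.008, -1.0, 0.003, -0.012], [-0.987, -0.008, -0.162, 0.588], [0.162, -0.002, -0.987, 1.232], [0.0, 0.0, 0.0, 1.0]]
[[271.7213604380593, 0.0, 254.81694510509118], [0.0, 271.7213604380593, 192.58779851888238], [0.0, 0.0, 1.0]] [[-0.0003, -0.9612, -0.2758, 0.0765], [1.0, -0.0003, -0.0002, -0.001], [0.0001, -0.2758, 0.9612, -0.1963], [0.0, 0.0, 0.0, 1.0]]
```

View pics/side0.png

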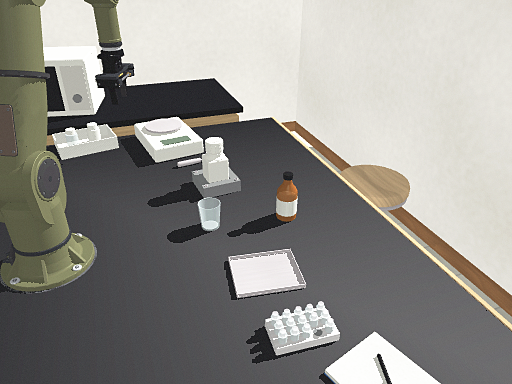

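View pics/top0.png

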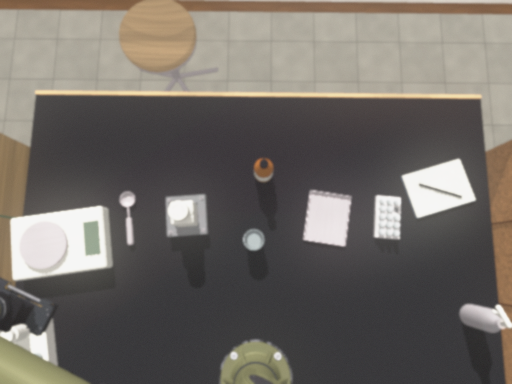

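The side view shows the cap at about (214,144) on the jar and the tray at about (266,273). The top view shows the cap at (179,211), the stand at (187,215), the tray at (328,218), the beaker at (254,240) and the bottle at (263,168).

```bash
cat > h.py <<'E'
from bench import ctrl
import cv2, numpy as np
from scipy.spatial.transform import Rotation as R
def cam(n):
    s=ctrl.get_state(); d=ctrl.get_image(n)
    if n=="wrist":
        T=np.eye(4);T[:3,:3]=R.from_rotvec(s["tool_rot"]).as_matrix();T[:3,3]=s["position"]
        C=T@d["hand_eye"]
    else: C=np.linalg.inv(d["world_to_cam"])
    return d["image"],np.array(d["K"]),C
def ray(K,C,p):
    v=C[:3,:3]@np.linalg.solve(K,[p[0],p[1],1.]); return C[:3,3],v/np.linalg.norm(v)
def plane(K,C,p,z):
    o,v=ray(K,C,p); return o+v*(z-o[2])/v[2]
def tri(a,b):
    A=np.zeros((3,3));B=np.zeros(3)
    for o,v in(a,b): P=np.eye(3)-np.outer(v,v);A+=P;B+=P@o
    return np.linalg.solve(A,B)
def totool(p):
    s=ctrl.get_state();return R.from_rotvec(s["tool_rot"]).inv().apply(np.array(p)-s["position"])
E
python3 - <<'E'
from h import *
i1,K1,C1=cam("side");i2,K2,C2=cam("top")
print("cap",tri(ray(K1,C1,(214,141)),ray(K2,C2,(179,211))))
for n,p,z in(("stand",(187,215),.04),("tray",(328,218),.012),("beaker",(254,239),.08),("bottle",(263,162),.15),("cap17",(179,211),.17),("scoopA",(127,199),.01),("scoopB",(130,244),.01)):
    print(n,plane(K2,C2,p,z).round(3))
c=[cv2.resize(i1[125:205,165:245],(400,400),interpolation=2),cv2.resize(i2[180:250,150:220],(400,400),interpolation=2)]
cv2.imwrite("pics/c1.png",np.hstack(c)[:,:,::-1])
E
```

```text
cap [0.51308907 0.23011426 0.16938305]
stand [0.514 0.23  0.04 ]
tray [ 0.511 -0.241  0.012]
beaker [0.435 0.008 0.08 ]
bottle [ 0.669 -0.019  0.15 ]
cap17 [0.512 0.23  0.17 ]
scoopA [0.57  0.442 0.01 ]
scoopB [0.418 0.422 0.01 ]
```

View pics/c1.png

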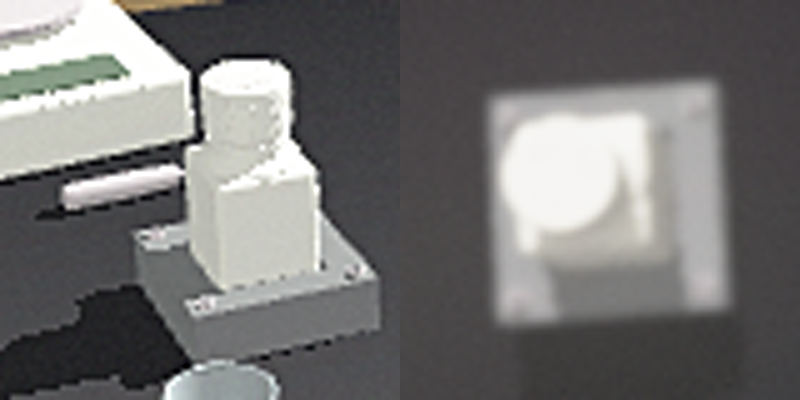

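Run:
```python
from h import *
i1,K1,C1=cam("side");i2,K2,C2=cam("top")
p=tri(ray(K1,C1,(214,139.7)),ray(K2,C2,(177.7,210.1)));print(p)
print(totool([p[0],p[1],.26]).round(3), R.from_rotvec(ctrl.get_state()["tool_rot"]).as_matrix().round(3).tolist())
```

```text
[0.51480063 0.23358427 0.17236049]
[-0.38  -0.232 -0.072] [[-0.918, 0.396, -0.0], [0.396, 0.918, -0.0], [-0.0, -0.0, -1.0]]
```

```bash
python3 -m handwheel '[{"z":-0.04},{"z":-0.072},{"x":-0.035,"y":-0.02,"z":-0.072},{"x":-0.07,"y":-0.04,"z":-0.072},{"x":-0.105,"y":-0.06,"z":-0.072},{"x":-0.14,"y":-0.085,"z":-0.072},{"x":-0.175,"y":-0.107,"z":-0.072},{"x":-0.21,"y":-0.13,"z":-0.072},{"x":-0.245,"y":-0.15,"z":-0.072},{"x":-0.28,"y":-0.17,"z":-0.072}]' 0.087 50
python3 -m handwheel '[{"x":-0.035,"y":-0.02},{"x":-0.07,"y":-0.04},{"x":-0.1,"y":-0.062},{"x":-0.1,"y":-0.062},{"x":-0.1,"y":-0.062},{"x":-0.1,"y":-0.062}]'
python3 - <<'E'
from h import *
i,K,C=cam("wrist");cv2.imwrite("pics/w1.png",i[:,:,::-1])
np.savez("w1.npz",K=K,C=C);print(ctrl.get_state()["joint_positions"],C[:3,3])
E
```

```text
[-1.14989697  0.32113007 -0.07008651  1.45066428  0.02259878  1.37079197
 -0.05688451] [0.18653872 0.62623199 0.38448264]invalid input at $[0]: expected keys x, y, z, wx, wy, wz
invalid input at $[0]: expected keys x, y, z, wx, wy, wz
```

View pics/w1.png

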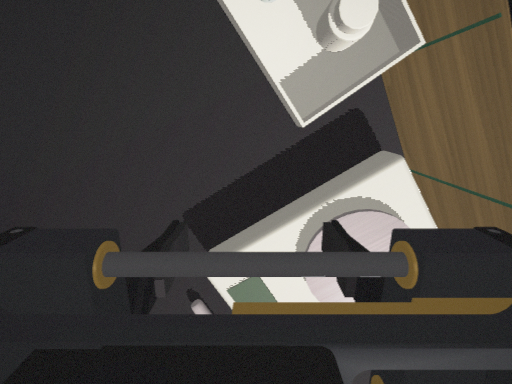

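The calls were refused because every row needs all six keys. This picture, from the start pose, shows the scale and the fingers at (165,270) and (345,270).

```bash
python3 -m handwheel '[{"x":0,"y":0,"z":-0.04,"wx":0,"wy":0,"wz":0},{"x":0,"y":0,"z":-0.072,"wx":0,"wy":0,"wz":0},{"x":-0.035,"y":-0.02,"z":-0.072,"wx":0,"wy":0,"wz":0},{"x":-0.07,"y":-0.04,"z":-0.072,"wx":0,"wy":0,"wz":0},{"x":-0.105,"y":-0.06,"z":-0.072,"wx":0,"wy":0,"wz":0},{"x":-0.14,"y":-0.085,"z":-0.072,"wx":0,"wy":0,"wz":0},{"x":-0.175,"y":-0.107,"z":-0.072,"wx":0,"wy":0,"wz":0},{"x":-0.21,"y":-0.13,"z":-0.072,"wx":0,"wy":0,"wz":0},{"x":-0.245,"y":-0.15,"z":-0.072,"wx":0,"wy":0,"wz":0},{"x":-0.28,"y":-0.17,"z":-0.072,"wx":0,"wy":0,"wz":0}]' 0.087 50
python3 -m handwheel '[{"x":-0.035,"y":-0.02,"z":0,"wx":0,"wy":0,"wz":0},{"x":-0.07,"y":-0.04,"z":0,"wx":0,"wy":0,"wz":0},{"x":-0.1,"y":-0.062,"z":0,"wx":0,"wy":0,"wz":0},{"x":-0.1,"y":-0.062,"z":0,"wx":0,"wy":0,"wz":0},{"x":-0.1,"y":-0.062,"z":0,"wx":0,"wy":0,"wz":0},{"x":-0.1,"y":-0.062,"z":0,"wx":0,"wy":0,"wz":0}]'
python3 - <<'E'
from h import *
i,K,C=cam("wrist");cv2.imwrite("pics/w2.png",i[:,:,::-1])
np.savez("w2.npz",K=K,C=C);s=ctrl.get_state();print(s["joint_positions"],totool([.5148,.2336,.1723]).round(4))
E
```

```text
time: 1.23
position: [0.4481, 0.328, 0.2609]
tool_rot: [0.635, 3.076, 0.001]
ft_force: [0.5, 0.1, 0.0]
grip_width: 0.999
grip_force: 0.0
time: 1.73
position: [0.514, 0.2342, 0.2605]
tool_rot: [-0.634, -3.076, -0.001]
ft_force: [-1.4, 0.7, 0.0]
grip_width: 1.001
grip_force: 0.0
[-0.68311248  0.1112919   0.22793287  1.56278658 -0.02626078  1.47044686
  0.71224839] [-0.0018 -0.001   0.0882]
```

View pics/w2.png

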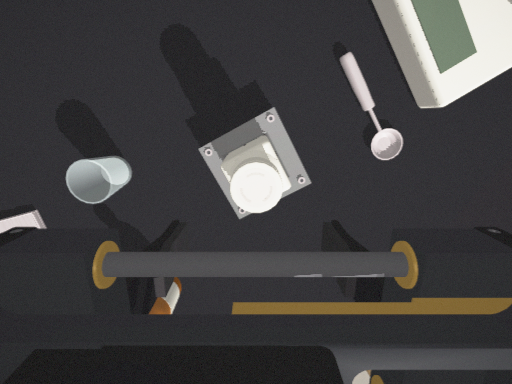

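The cap top is at about (256,186) with a radius near 28 px, the jar body and stand are behind it, and the fingers are clear either side.

Run:
```python
from h import *
d=np.load("w2.npz");K,C=d["K"],d["C"]
g=cv2.cvtColor(cv2.imread("pics/w2.png"),cv2.COLOR_BGR2GRAY)
m=((g>235)*255).astype(np.uint8);m[:140]=0;m[230:]=0;m[:,:215]=0;m[:,300:]=0
c=max(cv2.findContours(m,0,2)[0],key=cv2.contourArea);print(cv2.minEnclosingCircle(c),cv2.boundingRect(c),cv2.fitEllipse(c))
h=cv2.HoughCircles(cv2.medianBlur(g[140:230,215:300],3),cv2.HOUGH_GRADIENT,1.0,5,param1=100,param2=12,minRadius=22,maxRadius=32)
print(None if h is None else (h[0][:4]+[215,140,0]))
for p in((256.5,186),):
  for z in(.168,.172,.176):print(plane(K,C,p,z))
  _,K1,C1=cam("side");print(tri(ray(K,C,p),ray(K1,C1,(214,139.7))))
cv2.imwrite("pics/w2c.png",cv2.resize(cv2.imread("pics/w2.png")[130:230,200:310],None,fx=5,fy=5,interpolation=2))
```

```text
((259.44268798828125, 184.8726043701172), 29.63387107849121) (231, 161, 59, 51) ((258.1723327636719, 185.94790649414062), (48.25946807861328, 57.03953170776367), 66.273193359375)
[[256.5        184.5         28.10000038]
 [252.5        188.5         28.        ]
 [260.5        187.5         30.29999924]
 [251.5        183.5         29.20000076]]
[0.51322376 0.23550588 0.168     ]
[0.51225708 0.23589163 0.172     ]
[0.5112904  0.23627739 0.176     ]
[0.51412804 0.23555653 0.17116583]
```

View pics/w2c.png

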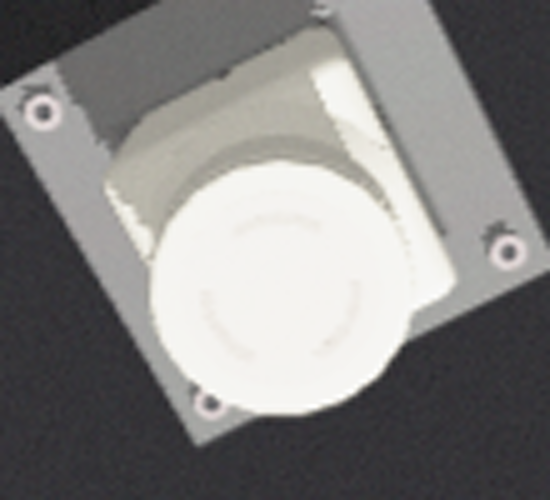

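The cap top is centred at about (256.3,187.3), which puts it near (0.513, 0.235, 0.172). I descend to TCP z of about 0.141 and close lightly first.

```bash
python3 -m handwheel '[{"x":0.001,"y":0,"z":0.03,"wx":0,"wy":0,"wz":0},{"x":0.001,"y":0,"z":0.06,"wx":0,"wy":0,"wz":0},{"x":0.001,"y":0,"z":0.08,"wx":0,"wy":0,"wz":0},{"x":0.001,"y":0,"z":0.095,"wx":0,"wy":0,"wz":0},{"x":0.001,"y":0,"z":0.108,"wx":0,"wy":0,"wz":0},{"x":0.001,"y":0,"z":0.119,"wx":0,"wy":0,"wz":0},{"x":0.001,"y":0,"z":0.119,"wx":0,"wy":0,"wz":0},{"x":0.001,"y":0,"z":0.119,"wx":0,"wy":0,"wz":0}]'
python3 -m handwheel '[{"x":0,"y":0,"z":0,"wx":0,"wy":0,"wz":0},{"x":0,"y":0,"z":0,"wx":0,"wy":0,"wz":0},{"x":0,"y":0,"z":0,"wx":0,"wy":0,"wz":0},{"x":0,"y":0,"z":0,"wx":0,"wy":0,"wz":0},{"x":0,"y":0,"z":0,"wx":0,"wy":0,"wz":0},{"x":0,"y":0,"z":0,"wx":0,"wy":0,"wz":0},{"x":0,"y":0,"z":0,"wx":0,"wy":0,"wz":0},{"x":0,"y":0,"z":0,"wx":0,"wy":0,"wz":0}]' 0.03 5
python3 - <<'E'
from h import *
i,K,C=cam("side");cv2.imwrite("pics/s2.png",cv2.resize(i[105:205,165:265],(600,600),interpolation=2)[:,:,::-1])
s=ctrl.get_state();print(s["ft_force"],s["torque"],s["grip_width"])
E
```

```text
time: 2.5
position: [0.5128, 0.2348, 0.1413]
tool_rot: [-0.632, -3.077, 0.001]
ft_force: [-0.0, 0.1, 0.7]
grip_width: 1.002
grip_force: 0.0
time: 3.17
position: [0.5135, 0.2339, 0.1415]
tool_rot: [0.635, 3.077, 0.0]
ft_force: [-0.6, -0.2, -0.6]
grip_width: 0.477
grip_force: 0.0
[-0.37909939 -0.25517268  0.44821399] [-0.00353723 -0.01979791 -0.03722176] 0.43246562295131113
```

View pics/s2.png

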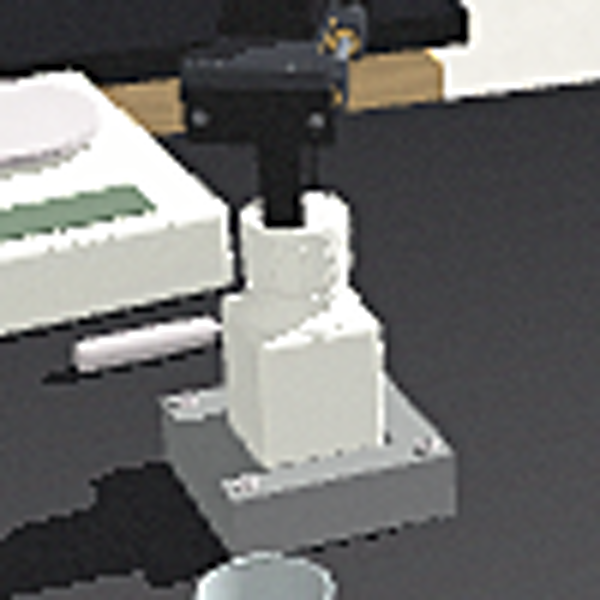

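The fingers closed to 37 mm, less than the 58 mm cap, and the picture shows the tips at about crop (285,225), on or above the cap top. I'll check the heights before going on.

Run:
```python
from h import *
s=ctrl.get_state();print(s["position"],s["grip_width"],s["grip_force"])
for n in("side","top"):
    i,K,C=cam(n);W=np.linalg.inv(C)
    for q in([*s["position"]],[.5135,.2345,.172],[.5135,.2345,.16],[.5135,.2345,.141]):
        c=W[:3,:3]@q+W[:3,3];u=K@c/c[2];print(n,np.round(q,3),u[:2].round(1))
    P=[(205,172),(235.5,179),(192.8,171.5)] if n=="side" else []
    for p in P:print(plane(K,C,p,.04).round(3))
    if n=="top":cv2.imwrite("pics/t2.png",cv2.resize(i[170:260,140:230],(600,600),interpolation=2)[:,:,::-1])
i,K,C=cam("wrist");cv2.imwrite("pics/w3.png",i[:,:,::-1])
```

```text
[0.51348821 0.23392535 0.14148741] 0.43246562295131113 0.0
side [0.513 0.234 0.141] [213.9 148.4]
side [0.514 0.234 0.172] [213.4 139.8]
side [0.514 0.234 0.16 ] [213.6 143.2]
side [0.514 0.234 0.141] [213.9 148.5]
[0.487 0.271 0.04 ]
[0.571 0.187 0.04 ]
[0.448 0.288 0.04 ]
top [0.513 0.234 0.141] [179.7 211.6]
top [0.514 0.234 0.172] [177.4 210.4]
top [0.514 0.234 0.16 ] [178.3 210.9]
top [0.514 0.234 0.141] [179.5 211.6]
```

View pics/w3.png

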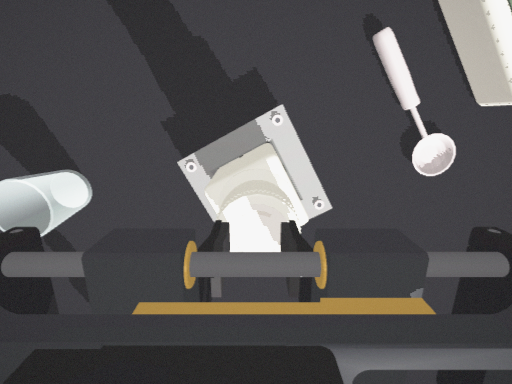

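Run:
```python
from h import *
s=ctrl.get_state();print(s["time"],s["position"],s["grip_width"],s["grip_force"],s["ft_force"])
a=cv2.resize(cv2.imread("pics/w3.png")[150:280,180:330],(600,520),interpolation=2)
i,K,C=cam("side")
b=cv2.resize(i[130:170,200:235,::-1],(200,228),interpolation=0)
o=np.zeros((520,800,3),np.uint8);o[:,:600]=a;o[:228,600:]=b
i,K,C=cam("top");o[240:468,600:]=cv2.resize(i[190:230,160:195,::-1],(200,228),interpolation=0)
cv2.imwrite("pics/m.png",o)
```

```text
3.3667 [0.51348705 0.23393017 0.14146945] 0.3650697771124542 0.0 [ 0.3250267   0.52447154 -0.01960035]
```

View pics/m.png

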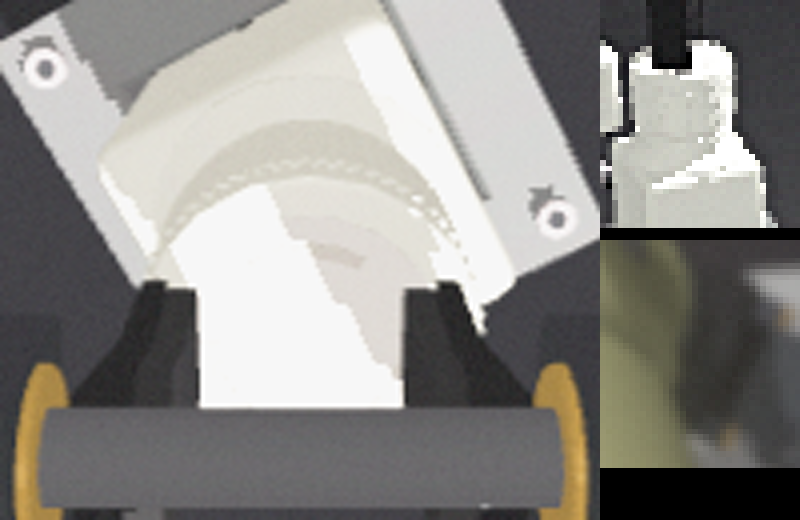

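The tips show complete, just above the cap top at m.png (180,285) and (405,285), so the fingers end about 30 mm higher than I assumed. Nothing has been touched. I'll open here, then compare the visible tip row with its expected row.

```bash
python3 -m handwheel '[{"x":0,"y":0,"z":-0.02,"wx":0,"wy":0,"wz":0},{"x":0,"y":0,"z":-0.02,"wx":0,"wy":0,"wz":0},{"x":0,"y":0,"z":-0.02,"wx":0,"wy":0,"wz":0},{"x":0,"y":0,"z":-0.02,"wx":0,"wy":0,"wz":0},{"x":0,"y":0,"z":-0.02,"wx":0,"wy":0,"wz":0},{"x":0,"y":0,"z":-0.02,"wx":0,"wy":0,"wz":0},{"x":0,"y":0,"z":-0.02,"wx":0,"wy":0,"wz":0},{"x":0,"y":0,"z":-0.02,"wx":0,"wy":0,"wz":0},{"x":0,"y":0,"z":-0.02,"wx":0,"wy":0,"wz":0},{"x":0,"y":0,"z":-0.02,"wx":0,"wy":0,"wz":0}]' 0.087 5
python3 - <<'E'
from h import *
s=ctrl.get_state();Rm=R.from_rotvec(s["tool_rot"])
i,K,C=cam("side");W=np.linalg.inv(C)
for y in(-.05,.05):
  for z in(0,-.03,-.05):
    q=Rm.apply([0,y,z])+s["position"];c=W[:3,:3]@q+W[:3,3];u=K@c/c[2];print(y,z,u[:2].round(1))
g=cv2.cvtColor(i,cv2.COLOR_RGB2GRAY)
print("cols",list(range(196,240,2)))
for r in range(112,160,2):print(r,g[r,196:240:2])
E
```

```text
time: 4.3
position: [0.5135, 0.2339, 0.1613]
tool_rot: [-0.635, -3.077, 0.0]
ft_force: [-0.2, 1.3, -0.4]
grip_width: 0.976
grip_force: 0.0
-0.05 0 [211.4 149.3]
-0.05 -0.03 [210.9 140.5]
-0.05 -0.05 [210.6 134.6]
0.05 0 [215.7 136.8]
0.05 -0.03 [215.3 128.5]
0.05 -0.05 [215.  122.8]
cols [196, 198, 200, 202, 204, 206, 208, 210, 212, 214, 216, 218, 220, 222, 224, 226, 228, 230, 232, 234, 236, 238]
112 [53 53 50 52 51 52 53 51 48 53 55 50 66 19 29 30 28 25 18 16  8  0]
114 [ 28  33  31  31  31  31  25  32  28  30  30  25  62  50  83 116 152 147
 145 144 130 255]
116 [ 26  27  29  28  33  31  33  26  30  35  24  28  35 127 136 133 135 138
 141 145 151 134]
118 [ 61 100  29  25  35  27  29  36  35  33  83  68  34 154 143 141 146 147
 147 143 141 120]
120 [ 23  52  31  27  34  31  34  31  29  27  27  25  60 151 146 142 138 138
 135 140 148 135]
122 [ 41  44  49  46  54  24  29  32  30  31  33  19 120 149 151 150 117  93
  95  38  41  39]
124 [139 136 136 137 146  22  29  35  28  49  49  33  42  45  43  47  51  54
  50  53  51  54]
126 [122  93  98  40  41  33  31  29  27  52  50  37  49  
[... 787 characters left out ...]
5  52  62  60  62
  63  64  64  60]
146 [201 200 203 233  23 202 201 198 201 198 202 194 237 254  51  64  65  64
  62  61  61  66]
148 [198 198 201 222  33 201 197 204 204 206 203 197 179 255  50  62  63  63
  63  68  67  65]
150 [198 198 200 208  39 209 199 191 203 205 202 195 218 255  54  63  62  61
  64  63  65  66]
152 [203 213 217 169  41 254 197 204 205 206 202 202 214 255  48  65  65  66
  65  65  66  63]
154 [ 54   9  56 160 255 189 197 199 193 191 193 197 212 255 254  57  68  69
  66  68  63  67]
156 [ 60  56  52 203 193 194 202 202 205 205 201 194 255 255 255  49  64  67
  68  66  66  69]
158 [157 255 197 195 193 199 205 204 206 202 255 255 255 255 255 255  52  67
  69  64  71  69]
```

The visible near fingertip ends at row 139, about 32 mm behind the reported TCP. I descend by that much more, in steps, with force checks.

```bash
python3 -m handwheel '[{"x":0,"y":0,"z":0.015,"wx":0,"wy":0,"wz":0},{"x":0,"y":0,"z":0.025,"wx":0,"wy":0,"wz":0},{"x":0,"y":0,"z":0.032,"wx":0,"wy":0,"wz":0},{"x":0,"y":0,"z":0.038,"wx":0,"wy":0,"wz":0},{"x":0,"y":0,"z":0.038,"wx":0,"wy":0,"wz":0}]' 0.087 5
python3 - <<'E'
from h import *
s=ctrl.get_state();print(s["ft_force"])
i,K,C=cam("side")
g=cv2.cvtColor(i,cv2.COLOR_RGB2GRAY)
print("cols",list(range(200,226)))
for r in range(134,166):print(r,*g[r,200:226])
E
```

```text
time: 4.77
position: [0.5125, 0.2335, 0.1219]
tool_rot: [-0.634, -3.075, 0.003]
ft_force: [0.4, 0.1, -0.3]
grip_width: 0.998
grip_force: 0.0
[ 0.37634367  0.10269422 -0.33768099]
cols [200, 201, 202, 203, 204, 205, 206, 207, 208, 209, 210, 211, 212, 213, 214, 215, 216, 217, 218, 219, 220, 221, 222, 223, 224, 225]
134 25 29 24 27 29 32 28 31 30 31 30 29 26 30 29 29 28 29 29 29 35 59 57 59 54 58
135 39 45 53 49 51 52 34 26 32 25 28 27 33 26 33 33 25 26 34 30 42 58 56 57 57 57
136 37 44 53 59 58 59 46 27 30 31 33 29 29 16 29 14 16 15 9 40 42 46 60 58 64 63
137 144 30 43 55 60 60 39 23 28 32 30 22 25 2 255 255 255 255 255 117 171 35 47 53 57 57
138 255 254 38 41 50 47 26 18 32 32 31 31 24 0 255 255 252 255 255 255 255 224 39 46 57 60
139 255 255 255 49 40 78 255 45 23 27 30 31 19 0 255 255 255 255 255 255 255 255 241 49 52 57
140 255 255 255 61 26 255 255 23 18 30 27 32 31 1 255 255 255 254 253 254 255 255 255 61 52 59
141 229 212 255 41 27 255 255 49 18 32 34 31 26 0 184 255 245 252 250 255 255 255 255 99 47 59
142 196 203 255 42 26 205 254 18 20 32 28 31 24 1 151 255 255 255 255 255 25
[... 1670 characters left out ...]
206 204 202 201 197 255 255 255 255 255 252 206 255 255 255 255
160 166 79 195 188 186 188 197 196 189 191 195 188 189 252 250 233 217 220 223 242 255 255 249 242 233 225
161 138 33 204 192 187 186 190 196 191 183 184 255 255 255 255 255 255 199 195 233 222 202 193 195 194 197
162 79 0 164 195 189 186 183 191 204 255 255 255 247 239 229 221 204 193 198 196 198 198 201 198 199 201
163 60 49 169 192 190 186 188 182 204 214 217 205 192 195 197 196 198 201 200 200 199 199 202 200 199 200
164 65 55 170 196 191 188 187 184 205 201 199 199 201 202 202 198 200 199 200 199 201 200 201 199 201 199
165 65 55 124 197 189 187 185 184 204 203 202 198 200 202 199 201 199 200 200 200 201 200 201 203 201 202
```

Now the finger overlaps the cap side, with its tip at row 150 and the cap's lower edge near row 153. I go 9 mm further and close softly.

```bash
python3 -m handwheel '[{"x":0,"y":0,"z":0.004,"wx":0,"wy":0,"wz":0},{"x":0,"y":0,"z":0.008,"wx":0,"wy":0,"wz":0},{"x":0,"y":0,"z":0.009,"wx":0,"wy":0,"wz":0},{"x":0,"y":0,"z":0.009,"wx":0,"wy":0,"wz":0}]' 0.087 5
python3 -m handwheel '[{"x":0,"y":0,"z":0,"wx":0,"wy":0,"wz":0},{"x":0,"y":0,"z":0,"wx":0,"wy":0,"wz":0},{"x":0,"y":0,"z":0,"wx":0,"wy":0,"wz":0},{"x":0,"y":0,"z":0,"wx":0,"wy":0,"wz":0},{"x":0,"y":0,"z":0,"wx":0,"wy":0,"wz":0},{"x":0,"y":0,"z":0,"wx":0,"wy":0,"wz":0},{"x":0,"y":0,"z":0,"wx":0,"wy":0,"wz":0},{"x":0,"y":0,"z":0,"wx":0,"wy":0,"wz":0}]' 0.04 5
```

```text
time: 5.15
position: [0.5134, 0.2338, 0.1142]
tool_rot: [-0.635, -3.077, 0.0]
ft_force: [-0.5, -0.1, 0.6]
grip_width: 1.0
grip_force: 0.0
time: 5.82
position: [0.5136, 0.2341, 0.1145]
tool_rot: [0.634, 3.077, 0.0]
ft_force: [-0.8, 0.6, 0.7]
grip_width: 0.666
grip_force: 5.0
```

Gripped at 58 mm with little side force. Now I firm up the grip and press down by feel.

```bash
python3 -m handwheel '[{"x":0,"y":0,"z":0,"wx":0,"wy":0,"wz":0},{"x":0,"y":0,"z":0,"wx":0,"wy":0,"wz":0},{"x":0,"y":0,"z":0,"wx":0,"wy":0,"wz":0},{"x":0,"y":0,"z":0,"wx":0,"wy":0,"wz":0}]' 0.04 50
for k in 1; do python3 -m handwheel '[{"x":0,"y":0,"z":0.001,"wx":0,"wy":0,"wz":0},{"x":0,"y":0,"z":0.002,"wx":0,"wy":0,"wz":0},{"x":0,"y":0,"z":0.002,"wx":0,"wy":0,"wz":0}]'; done
```

```text
time: 6.15
position: [0.5136, 0.234, 0.1145]
tool_rot: [0.634, 3.077, 0.0]
ft_force: [0.1, 1.2, 0.1]
grip_width: 0.654
grip_force: 50.0
time: 6.4
position: [0.5137, 0.2341, 0.1127]
tool_rot: [0.634, 3.076, 0.001]
ft_force: [0.3, -0.3, 2.5]
grip_width: 0.659
grip_force: 50.0
```

```bash
python3 -m handwheel '[{"x":0,"y":0,"z":0.001,"wx":0,"wy":0,"wz":0},{"x":0,"y":0,"z":0.002,"wx":0,"wy":0,"wz":0},{"x":0,"y":0,"z":0.002,"wx":0,"wy":0,"wz":0}]'
```

```text
time: 6.65
position: [0.5136, 0.234, 0.1104]
tool_rot: [0.634, 3.077, 0.0]
ft_force: [0.2, 0.3, 2.6]
grip_width: 0.656
grip_force: 50.0
```

Sinking at about 2.6 N. I carry on.

```bash
python3 -m handwheel '[{"x":0,"y":0,"z":0.001,"wx":0,"wy":0,"wz":0},{"x":0,"y":0,"z":0.001,"wx":0,"wy":0,"wz":0}]'; python3 -m handwheel '[{"x":0,"y":0,"z":0.001,"wx":0,"wy":0,"wz":0},{"x":0,"y":0,"z":0.001,"wx":0,"wy":0,"wz":0}]'
```

```text
time: 6.82
position: [0.5137, 0.2341, 0.1095]
tool_rot: [0.634, 3.076, 0.001]
ft_force: [0.9, 1.0, 2.1]
grip_width: 0.651
grip_force: 50.0
time: 6.98
position: [0.5141, 0.2344, 0.1091]
tool_rot: [0.634, 3.076, 0.002]
ft_force: [-0.3, 0.8, 6.8]
grip_width: 0.657
grip_force: 50.0
```

```bash
python3 -m handwheel '[{"x":0,"y":0,"z":0.001,"wx":0,"wy":0,"wz":0},{"x":0,"y":0,"z":0.001,"wx":0,"wy":0,"wz":0}]'
```

```text
time: 7.15
position: [0.5142, 0.2345, 0.1083]
tool_rot: [0.634, 3.076, 0.002]
ft_force: [1.2, 1.0, 6.5]
grip_width: 0.653
grip_force: 50.0
```

```bash
python3 -m handwheel '[{"x":0,"y":0,"z":0.001,"wx":0,"wy":0,"wz":0},{"x":0,"y":0,"z":0.001,"wx":0,"wy":0,"wz":0}]'
```

```text
time: 7.32
position: [0.5142, 0.2347, 0.1076]
tool_rot: [0.634, 3.075, 0.003]
ft_force: [-0.2, 0.1, 7.9]
grip_width: 0.658
grip_force: 50.0
```

Now on the pad and into the spring.

```bash
python3 -m handwheel '[{"x":0,"y":0,"z":0.001,"wx":0,"wy":0,"wz":0},{"x":0,"y":0,"z":0.0015,"wx":0,"wy":0,"wz":0},{"x":0,"y":0,"z":0.0015,"wx":0,"wy":0,"wz":0}]'
```

```text
time: 7.57
position: [0.5143, 0.235, 0.1065]
tool_rot: [0.634, 3.075, 0.004]
ft_force: [-0.9, 1.0, 8.2]
grip_width: 0.655
grip_force: 50.0
```

```bash
python3 -m handwheel '[{"x":0,"y":0,"z":0.001,"wx":0,"wy":0,"wz":0},{"x":0,"y":0,"z":0.001,"wx":0,"wy":0,"wz":0}]'
```

```text
time: 7.73
position: [0.5144, 0.2351, 0.1057]
tool_rot: [0.634, 3.075, 0.004]
ft_force: [-0.9, 1.3, 10.5]
grip_width: 0.66
grip_force: 50.0
```

```bash
python3 -m handwheel '[{"x":0,"y":0,"z":0.001,"wx":0,"wy":0,"wz":0},{"x":0,"y":0,"z":0.001,"wx":0,"wy":0,"wz":0}]'
```

```text
time: 7.9
position: [0.5143, 0.2352, 0.1049]
tool_rot: [0.633, 3.075, 0.004]
ft_force: [-1.6, 1.1, 10.5]
grip_width: 0.658
grip_force: 50.0
```

```bash
python3 -m handwheel '[{"x":0,"y":0,"z":0.001,"wx":0,"wy":0,"wz":0},{"x":0,"y":0,"z":0.001,"wx":0,"wy":0,"wz":0}]'
```

```text
time: 8.07
position: [0.5144, 0.2353, 0.1046]
tool_rot: [0.633, 3.075, 0.005]
ft_force: [-2.0, 1.2, 13.4]
grip_width: 0.653
grip_force: 50.0
```

```bash
python3 -m handwheel '[{"x":0,"y":0,"z":0.0005,"wx":0,"wy":0,"wz":0},{"x":0,"y":0,"z":0.0005,"wx":0,"wy":0,"wz":0},{"x":0,"y":0,"z":0.0005,"wx":0,"wy":0,"wz":0}]'
```

```text
time: 8.32
position: [0.5144, 0.2353, 0.1046]
tool_rot: [0.633, 3.075, 0.005]
ft_force: [-3.1, -0.6, 16.2]
grip_width: 0.657
grip_force: 50.0
```

At the hard stop with about 15 N. I turn anticlockwise, which is negative about the tool's downward z.

```bash
python3 -m handwheel '[{"x":0,"y":0,"z":0,"wx":0,"wy":0,"wz":-1},{"x":0,"y":0,"z":0,"wx":0,"wy":0,"wz":-2.5},{"x":0,"y":0,"z":0,"wx":0,"wy":0,"wz":-4},{"x":0,"y":0,"z":0,"wx":0,"wy":0,"wz":-4}]'; python3 -c "
from bench import ctrl;s=ctrl.get_state();print(s['torque'],s['joint_positions'][-1])"
```

```text
time: 8.65
position: [0.5144, 0.2354, 0.1046]
tool_rot: [0.524, 3.096, 0.005]
ft_force: [-3.4, 1.5, 16.1]
grip_width: 0.656
grip_force: 50.0
[-0.06389917  0.79861802  0.02610925] 0.7984452936862625
```

```bash
python3 -m handwheel '[{"x":0,"y":0,"z":0,"wx":0,"wy":0,"wz":-3},{"x":0,"y":0,"z":0,"wx":0,"wy":0,"wz":-6},{"x":0,"y":0,"z":0,"wx":0,"wy":0,"wz":-9},{"x":0,"y":0,"z":0,"wx":0,"wy":0,"wz":-12},{"x":0,"y":0,"z":0,"wx":0,"wy":0,"wz":-12}]'; python3 -c "
from bench import ctrl;s=ctrl.get_state();print(s['torque'],s['joint_positions'][-1])"
```

```text
time: 9.07
position: [0.5143, 0.2353, 0.1045]
tool_rot: [0.196, 3.133, 0.004]
ft_force: [-2.7, -0.0, 15.7]
grip_width: 0.659
grip_force: 50.0
[-0.06073061  0.72692767  0.11012392] 1.005547886260528
```

```bash
python3 -m handwheel '[{"x":0,"y":0,"z":0,"wx":0,"wy":0,"wz":-4},{"x":0,"y":0,"z":0,"wx":0,"wy":0,"wz":-8},{"x":0,"y":0,"z":0,"wx":0,"wy":0,"wz":-12},{"x":0,"y":0,"z":0,"wx":0,"wy":0,"wz":-16},{"x":0,"y":0,"z":0,"wx":0,"wy":0,"wz":-20},{"x":0,"y":0,"z":0,"wx":0,"wy":0,"wz":-20}]'; python3 -c "
from bench import ctrl;s=ctrl.get_state();print(s['torque'],s['joint_positions'][-1])"
```

```text
time: 9.57
position: [0.5146, 0.2349, 0.1045]
tool_rot: [-0.352, 3.119, 0.003]
ft_force: [-2.8, 0.4, 15.1]
grip_width: 0.655
grip_force: 50.0
[-0.14018206  0.56912627  0.04225155] 1.349473064772625
```

```bash
python3 -m handwheel '[{"x":0,"y":0,"z":0,"wx":0,"wy":0,"wz":-4},{"x":0,"y":0,"z":0,"wx":0,"wy":0,"wz":-8},{"x":0,"y":0,"z":0,"wx":0,"wy":0,"wz":-12},{"x":0,"y":0,"z":0,"wx":0,"wy":0,"wz":-16},{"x":0,"y":0,"z":0,"wx":0,"wy":0,"wz":-20},{"x":0,"y":0,"z":0,"wx":0,"wy":0,"wz":-20}]'; python3 -c "
from bench import ctrl;s=ctrl.get_state();print(s['torque'],s['joint_positions'][-1])"
```

```text
time: 10.07
position: [0.5149, 0.2344, 0.1045]
tool_rot: [-0.888, 3.01, 0.001]
ft_force: [-2.3, -1.2, 14.5]
grip_width: 0.655
grip_force: 50.0
[-0.24475086  0.46086547  0.13109616] 1.6927473489454015
```

```bash
python3 -m handwheel '[{"x":0,"y":0,"z":0,"wx":0,"wy":0,"wz":-2},{"x":0,"y":0,"z":0,"wx":0,"wy":0,"wz":-4},{"x":0,"y":0,"z":0,"wx":0,"wy":0,"wz":-6},{"x":0,"y":0,"z":0,"wx":0,"wy":0,"wz":-6}]'; python3 -c "
from bench import ctrl;s=ctrl.get_state();print(s['torque'],s['joint_positions'][-1])"
```

```text
time: 10.4
position: [0.5151, 0.2343, 0.1044]
tool_rot: [-1.041, 2.96, 0.0]
ft_force: [-1.5, -1.9, 13.4]
grip_width: 0.656
grip_force: 50.0
[-0.29097095  0.42547522  0.00481825] 1.7941707983541806
```

Turned 62° with low torque. I lift slowly and watch the pull.

```bash
python3 -m handwheel '[{"x":0,"y":0,"z":-0.001,"wx":0,"wy":0,"wz":0},{"x":0,"y":0,"z":-0.002,"wx":0,"wy":0,"wz":0},{"x":0,"y":0,"z":-0.003,"wx":0,"wy":0,"wz":0},{"x":0,"y":0,"z":-0.004,"wx":0,"wy":0,"wz":0},{"x":0,"y":0,"z":-0.004,"wx":0,"wy":0,"wz":0}]'
```

```text
time: 10.82
position: [0.515, 0.2342, 0.1073]
tool_rot: [-1.04, 2.961, 0.0]
ft_force: [0.3, 0.1, 8.5]
grip_width: 0.654
grip_force: 50.0
```

```bash
python3 -m handwheel '[{"x":0,"y":0,"z":-0.001,"wx":0,"wy":0,"wz":0},{"x":0,"y":0,"z":-0.002,"wx":0,"wy":0,"wz":0},{"x":0,"y":0,"z":-0.003,"wx":0,"wy":0,"wz":0},{"x":0,"y":0,"z":-0.003,"wx":0,"wy":0,"wz":0}]'
```

```text
time: 11.15
position: [0.5148, 0.2341, 0.1095]
tool_rot: [-1.04, 2.962, -0.0]
ft_force: [2.1, 0.9, 4.9]
grip_width: 0.656
grip_force: 50.0
```

```bash
python3 -m handwheel '[{"x":0,"y":0,"z":-0.002,"wx":0,"wy":0,"wz":0},{"x":0,"y":0,"z":-0.003,"wx":0,"wy":0,"wz":0},{"x":0,"y":0,"z":-0.003,"wx":0,"wy":0,"wz":0}]'
```

```text
time: 11.4
position: [0.5135, 0.2337, 0.1114]
tool_rot: [1.041, -2.964, 0.0]
ft_force: [1.7, 0.9, 2.0]
grip_width: 0.658
grip_force: 50.0
```

```bash
python3 -m handwheel '[{"x":0,"y":0,"z":-0.002,"wx":0,"wy":0,"wz":0},{"x":0,"y":0,"z":-0.004,"wx":0,"wy":0,"wz":0},{"x":0,"y":0,"z":-0.004,"wx":0,"wy":0,"wz":0}]'
```

```text
time: 11.65
position: [0.5128, 0.2336, 0.1148]
tool_rot: [1.04, -2.963, 0.001]
ft_force: [1.9, 0.4, -1.3]
grip_width: 0.656
grip_force: 50.0
```

```bash
python3 -m handwheel '[{"x":0,"y":0,"z":-0.003,"wx":0,"wy":0,"wz":0},{"x":0,"y":0,"z":-0.006,"wx":0,"wy":0,"wz":0},{"x":0,"y":0,"z":-0.006,"wx":0,"wy":0,"wz":0}]'
```

```text
time: 11.9
position: [0.5131, 0.2339, 0.1219]
tool_rot: [1.041, -2.963, -0.0]
ft_force: [0.7, -0.6, -0.9]
grip_width: 0.656
grip_force: 50.0
```

```bash
python3 -m handwheel '[{"x":0,"y":0,"z":-0.01,"wx":0,"wy":0,"wz":0},{"x":0,"y":0,"z":-0.025,"wx":0,"wy":0,"wz":0},{"x":0,"y":0,"z":-0.05,"wx":0,"wy":0,"wz":0},{"x":0,"y":0,"z":-0.075,"wx":0,"wy":0,"wz":0},{"x":0,"y":0,"z":-0.1,"wx":0,"wy":0,"wz":0},{"x":0,"y":0,"z":-0.12,"wx":0,"wy":0,"wz":0},{"x":0,"y":0,"z":-0.12,"wx":0,"wy":0,"wz":0}]'
python3 - <<'E'
from h import *
i,K,C=cam("side");j,K2,C2=cam("top")
# tray outline in both views: brighter than the dark bench
for im,Kc,Cc,(a,b,c,d) in((i,K,C,(235,310,215,320)),(j,K2,C2,(180,255,295,360))):
    g=cv2.cvtColor(im,cv2.COLOR_RGB2GRAY)[a:b,c:d];m=((g>110)*255).astype(np.uint8)
    q=max(cv2.findContours(m,0,2)[0],key=cv2.contourArea).reshape(-1,2)+[c,a]
    r=cv2.boxPoints(cv2.minAreaRect(q.astype(np.float32)))
    P=cv2.approxPolyDP(q,6,True).reshape(-1,2)
    X=np.array([plane(Kc,Cc,p,.012) for p in P]);print(P.tolist(),X.round(3).tolist(),X.mean(0).round(3))
s=ctrl.get_state();print(R.from_rotvec(s["tool_rot"]).as_matrix().round(3).tolist(),s["joint_positions"].round(2))
o=np.hstack([cv2.resize(i[95:205,165:275],(400,400),interpolation=2),cv2.resize(j[180:255,295:370],(400,400),interpolation=2)])
cv2.imwrite("pics/v10.png",o[:,:,::-1])
b=j[:];
E
```

```text
time: 12.48
position: [0.5154, 0.235, 0.2473]
tool_rot: [-1.038, 2.957, 0.002]
ft_force: [1.0, -0.7, -0.3]
grip_width: 0.657
grip_force: 50.0
[[290, 248], [228, 256], [237, 297], [304, 288]] [[0.607, -0.182, 0.012], [0.439, -0.156, 0.012], [0.416, -0.304, 0.012], [0.575, -0.331, 0.012]] [ 0.509 -0.243  0.012]
[[310, 190], [303, 239], [344, 246], [351, 197]] [[0.606, -0.181, 0.012], [0.44, -0.156, 0.012], [0.417, -0.292, 0.012], [0.583, -0.321, 0.012]] [ 0.512 -0.237  0.012]
[[-0.78, -0.625, 0.001], [-0.625, 0.78, 0.001], [-0.001, -0.0, -1.0]] [-0.59  0.11  0.12  1.59 -0.01  1.43  1.78]
```

Cap is off. The tray centre is at about (0.511, -0.240), so I carry the cap there. That is +0.300 along tool x and -0.368 along tool y.

```bash
python3 -m handwheel '[{"x":0.01,"y":-0.012,"z":0,"wx":0,"wy":0,"wz":0},{"x":0.03,"y":-0.037,"z":0,"wx":0,"wy":0,"wz":0},{"x":0.05,"y":-0.061,"z":0,"wx":0,"wy":0,"wz":0},{"x":0.07,"y":-0.086,"z":0,"wx":0,"wy":0,"wz":0},{"x":0.09,"y":-0.11,"z":0,"wx":0,"wy":0,"wz":0},{"x":0.11,"y":-0.135,"z":0,"wx":0,"wy":0,"wz":0},{"x":0.13,"y":-0.16,"z":0,"wx":0,"wy":0,"wz":0},{"x":0.15,"y":-0.184,"z":0,"wx":0,"wy":0,"wz":0},{"x":0.17,"y":-0.209,"z":0,"wx":0,"wy":0,"wz":0},{"x":0.19,"y":-0.233,"z":0,"wx":0,"wy":0,"wz":0}]'
python3 -m handwheel '[{"x":0.02,"y":-0.025,"z":0,"wx":0,"wy":0,"wz":0},{"x":0.04,"y":-0.049,"z":0,"wx":0,"wy":0,"wz":0},{"x":0.06,"y":-0.074,"z":0,"wx":0,"wy":0,"wz":0},{"x":0.08,"y":-0.098,"z":0,"wx":0,"wy":0,"wz":0},{"x":0.1,"y":-0.123,"z":0,"wx":0,"wy":0,"wz":0},{"x":0.11,"y":-0.135,"z":0,"wx":0,"wy":0,"wz":0},{"x":0.11,"y":-0.135,"z":0,"wx":0,"wy":0,"wz":0},{"x":0.11,"y":-0.135,"z":0,"wx":0,"wy":0,"wz":0}]'
python3 - <<'E'
from h import *
s=ctrl.get_state();print(s["joint_positions"].round(2),s["ft_force"])
i,K,C=cam("side")
g=cv2.cvtColor(i,cv2.COLOR_RGB2GRAY)
W=np.linalg.inv(C);q=np.array(s["position"])
for z in(0,.024,.058):
  c=W[:3,:3]@(q+[0,0,z])+W[:3,3];print((K@c/c[2])[:2].round(1))
cv2.imwrite("pics/v10.png",cv2.resize(i[120:350,150:370,::-1],(574,600),interpolation=2))
E
```

```text
time: 13.42
position: [0.5088, -0.0695, 0.2398]
tool_rot: [1.038, -2.962, -0.002]
ft_force: [1.3, -1.5, -0.9]
grip_width: 0.656
grip_force: 50.0
time: 14.08
position: [0.5073, -0.2423, 0.2399]
tool_rot: [1.034, -2.964, -0.003]
ft_force: [0.4, 0.2, -0.9]
grip_width: 0.66
grip_force: 50.0
[-0.07  0.12  0.51  1.61 -0.06  1.43  2.69] [ 0.44027385  0.23594713 -0.86534451]
[265.5 193. ]
[265.7 183.6]
[266.  169.9]
```

View pics/v10.png

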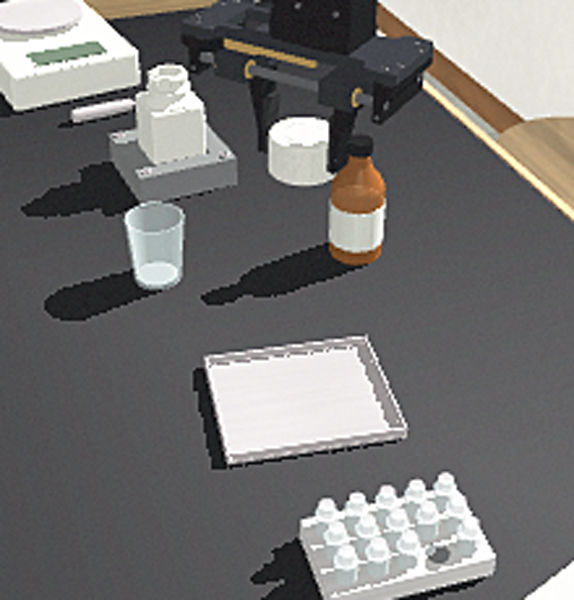

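The cap hangs level between the fingers at (303,150) in the crop, over the tray, and the jar is still in its stand. Joint 7 is at its limit, so I turn the tool back.

```bash
python3 -m handwheel '[{"x":0,"y":0,"z":0,"wx":0,"wy":0,"wz":4},{"x":0,"y":0,"z":0,"wx":0,"wy":0,"wz":10},{"x":0,"y":0,"z":0,"wx":0,"wy":0,"wz":16},{"x":0,"y":0,"z":0,"wx":0,"wy":0,"wz":22},{"x":0,"y":0,"z":0,"wx":0,"wy":0,"wz":28},{"x":0,"y":0,"z":0,"wx":0,"wy":0,"wz":34},{"x":0,"y":0,"z":0,"wx":0,"wy":0,"wz":40},{"x":0,"y":0,"z":0,"wx":0,"wy":0,"wz":40},{"x":0,"y":0,"z":0,"wx":0,"wy":0,"wz":40}]'
python3 - <<'E'
from h import *
s=ctrl.get_state();print(s["joint_positions"].round(3),totool([.511,-.24,-.021]).round(4),R.from_rotvec(s["tool_rot"]).as_matrix()[:,2].round(4))
E
```

```text
time: 14.88
position: [0.5094, -0.2392, 0.241]
tool_rot: [-0.026, -3.141, -0.002]
ft_force: [0.5, -1.5, -0.1]
grip_width: 0.658
grip_force: 50.0
[-0.109  0.118  0.552  1.609 -0.063  1.433  2.002] [-0.0018 -0.001   0.262 ] [-6.e-04  1.e-03 -1.e+00]
```

```bash
python3 -m handwheel '[{"x":0,"y":0,"z":0.03,"wx":0,"wy":0,"wz":0},{"x":0,"y":0,"z":0.065,"wx":0,"wy":0,"wz":0},{"x":0,"y":0,"z":0.1,"wx":0,"wy":0,"wz":0},{"x":0,"y":0,"z":0.135,"wx":0,"wy":0,"wz":0},{"x":0,"y":0,"z":0.165,"wx":0,"wy":0,"wz":0},{"x":0,"y":0,"z":0.19,"wx":0,"wy":0,"wz":0},{"x":0,"y":0,"z":0.21,"wx":0,"wy":0,"wz":0},{"x":0,"y":0,"z":0.225,"wx":0,"wy":0,"wz":0},{"x":0,"y":0,"z":0.235,"wx":0,"wy":0,"wz":0},{"x":0,"y":0,"z":0.235,"wx":0,"wy":0,"wz":0}]'
python3 - <<'E'
from h import *
s=ctrl.get_state();i,K,C=cam("side");W=np.linalg.inv(C);q=np.array(s["position"])
for z in(0,.024,.058):
  c=W[:3,:3]@(q+[0,0,z])+W[:3,3];print((K@c/c[2])[:2].round(1))
print(q,s["joint_positions"].round(2))
g=cv2.cvtColor(i,cv2.COLOR_RGB2GRAY)
for r in range(238,292,2):print(r,*g[r,240:292:3])
E
```

```text
time: 15.72
position: [0.5077, -0.2394, 0.0042]
tool_rot: [-0.031, -3.137, -0.002]
ft_force: [-0.4, -0.7, -0.7]
grip_width: 0.657
grip_force: 50.0
[263.7 272.4]
[263.8 265.1]
[264.  254.5]
[ 0.50771769 -0.23944541  0.00419661] [-0.06  0.33  0.52  1.89 -0.19  0.98  2.1 ]
238 90 90 91 89 86 53 68 41 26 27 38 46 78 74 73 91 91 95
240 95 93 90 91 82 90 43 44 51 48 78 71 73 74 72 73 67 90
242 93 90 87 92 93 88 46 49 44 75 71 72 72 72 72 73 76 71
244 91 94 92 91 94 43 46 45 77 74 74 73 72 72 75 73 80 71
246 93 91 93 91 91 42 49 77 74 74 74 69 76 74 72 57 69 78
248 96 91 90 91 95 42 50 65 73 62 73 72 77 70 77 75 48 48
250 89 95 93 92 94 41 50 44 68 69 75 69 82 50 46 51 54 49
252 92 91 89 87 76 216 36 70 70 79 44 46 49 52 53 40 28 33
254 67 102 206 255 164 255 55 36 53 50 50 53 45 28 30 33 28 70
256 164 162 160 159 184 255 20 53 47 40 29 32 37 33 31 34 36 25
258 140 135 255 253 224 255 255 109 26 27 32 31 36 31 29 26 26 21
260 244 243 242 242 224 223 255 103 61 66 32 33 35 28 21 0 143 165
262 239 238 238 239 227 196 216 103 38 27 31 20 0 144 255 250 244 146
264 238 239 239 239 229 197 204 11
[... 310 characters left out ...]
239 238 236 237 239
274 155 153 151 155 150 151 151 147 150 249 240 236 237 237 239 239 241 242
276 154 154 155 156 154 155 152 153 141 239 238 239 239 237 238 238 238 238
278 155 154 154 157 151 154 152 150 142 242 240 239 238 237 238 238 240 240
280 153 154 153 151 152 155 155 154 133 240 240 240 238 238 238 237 237 237
282 152 153 157 158 154 154 154 146 248 240 240 240 239 236 238 238 239 238
284 152 148 153 152 156 157 150 254 240 239 240 238 239 239 237 233 234 237
286 154 156 160 156 153 143 252 241 240 238 237 237 237 240 240 247 255 210
288 155 152 150 153 155 141 246 240 242 243 235 255 250 161 152 156 160 166
290 155 155 153 153 142 251 247 255 217 151 157 159 160 201 167 181 91 8
```

```bash
python3 -m handwheel '[{"x":0,"y":0,"z":0.006,"wx":0,"wy":0,"wz":0},{"x":0,"y":0,"z":0.011,"wx":0,"wy":0,"wz":0},{"x":0,"y":0,"z":0.015,"wx":0,"wy":0,"wz":0},{"x":0,"y":0,"z":0.015,"wx":0,"wy":0,"wz":0}]'
```

```text
time: 16.1
position: [0.5091, -0.2405, -0.009]
tool_rot: [-0.035, -3.141, -0.001]
ft_force: [-0.2, 0.4, -0.6]
grip_width: 0.657
grip_force: 50.0
```

```bash
python3 -m handwheel '[{"x":0,"y":0,"z":0.001,"wx":0,"wy":0,"wz":0},{"x":0,"y":0,"z":0.002,"wx":0,"wy":0,"wz":0},{"x":0,"y":0,"z":0.003,"wx":0,"wy":0,"wz":0},{"x":0,"y":0,"z":0.003,"wx":0,"wy":0,"wz":0}]'
```

```text
time: 16.43
position: [0.5094, -0.2408, -0.0116]
tool_rot: [0.036, 3.141, 0.0]
ft_force: [0.7, 0.4, -0.7]
grip_width: 0.656
grip_force: 50.0
```

```bash
python3 -m handwheel '[{"x":0,"y":0,"z":0.001,"wx":0,"wy":0,"wz":0},{"x":0,"y":0,"z":0.002,"wx":0,"wy":0,"wz":0},{"x":0,"y":0,"z":0.002,"wx":0,"wy":0,"wz":0}]'
```

```text
time: 16.68
position: [0.5093, -0.2407, -0.0137]
tool_rot: [-0.036, -3.141, -0.0]
ft_force: [0.0, 1.5, -1.1]
grip_width: 0.657
grip_force: 50.0
```

```bash
python3 -m handwheel '[{"x":0,"y":0,"z":0.001,"wx":0,"wy":0,"wz":0},{"x":0,"y":0,"z":0.002,"wx":0,"wy":0,"wz":0},{"x":0,"y":0,"z":0.002,"wx":0,"wy":0,"wz":0}]'
```

```text
time: 16.93
position: [0.5093, -0.2407, -0.0158]
tool_rot: [-0.036, -3.141, -0.0]
ft_force: [-0.6, -1.1, -0.4]
grip_width: 0.66
grip_force: 50.0
```

```bash
python3 -m handwheel '[{"x":0,"y":0,"z":0.001,"wx":0,"wy":0,"wz":0},{"x":0,"y":0,"z":0.002,"wx":0,"wy":0,"wz":0},{"x":0,"y":0,"z":0.002,"wx":0,"wy":0,"wz":0}]'
```

```text
time: 17.18
position: [0.5093, -0.2407, -0.0178]
tool_rot: [-0.036, -3.141, -0.0]
ft_force: [0.2, 0.3, -1.8]
grip_width: 0.658
grip_force: 50.0
```

```bash
python3 -m handwheel '[{"x":0,"y":0,"z":0.0005,"wx":0,"wy":0,"wz":0},{"x":0,"y":0,"z":0.001,"wx":0,"wy":0,"wz":0},{"x":0,"y":0,"z":0.001,"wx":0,"wy":0,"wz":0}]'
```

```text
time: 17.43
position: [0.5094, -0.2408, -0.0186]
tool_rot: [-0.036, -3.141, -0.0]
ft_force: [0.5, 0.1, -0.8]
grip_width: 0.661
grip_force: 50.0
```

```bash
python3 -m handwheel '[{"x":0,"y":0,"z":0.0005,"wx":0,"wy":0,"wz":0},{"x":0,"y":0,"z":0.001,"wx":0,"wy":0,"wz":0},{"x":0,"y":0,"z":0.001,"wx":0,"wy":0,"wz":0}]'
```

```text
time: 17.68
position: [0.5094, -0.2408, -0.0197]
tool_rot: [-0.036, -3.141, -0.0]
ft_force: [-0.1, -0.3, 0.2]
grip_width: 0.657
grip_force: 50.0
```

```bash
python3 -m handwheel '[{"x":0,"y":0,"z":0.0005,"wx":0,"wy":0,"wz":0},{"x":0,"y":0,"z":0.001,"wx":0,"wy":0,"wz":0},{"x":0,"y":0,"z":0.001,"wx":0,"wy":0,"wz":0}]'
```

```text
time: 17.93
position: [0.5095, -0.2408, -0.02]
tool_rot: [0.036, 3.141, 0.001]
ft_force: [-1.3, 0.8, 4.9]
grip_width: 0.658
grip_force: 50.0
```

```bash
python3 -m handwheel '[{"x":0,"y":0,"z":0.0005,"wx":0,"wy":0,"wz":0},{"x":0,"y":0,"z":0.001,"wx":0,"wy":0,"wz":0},{"x":0,"y":0,"z":0.001,"wx":0,"wy":0,"wz":0}]'
```

```text
time: 18.18
position: [0.5096, -0.2408, -0.02]
tool_rot: [0.036, 3.141, 0.001]
ft_force: [-4.0, 2.8, 12.2]
grip_width: 0.661
grip_force: 50.0
```

The cap is on the floor. I ease off the press, then release.

```bash
python3 -m handwheel '[{"x":0,"y":0,"z":-0.001,"wx":0,"wy":0,"wz":0},{"x":0,"y":0,"z":-0.0015,"wx":0,"wy":0,"wz":0},{"x":0,"y":0,"z":-0.0015,"wx":0,"wy":0,"wz":0}]' - 10
python3 -m handwheel '[{"x":0,"y":0,"z":0,"wx":0,"wy":0,"wz":0},{"x":0,"y":0,"z":0,"wx":0,"wy":0,"wz":0},{"x":0,"y":0,"z":0,"wx":0,"wy":0,"wz":0},{"x":0,"y":0,"z":0,"wx":0,"wy":0,"wz":0},{"x":0,"y":0,"z":0,"wx":0,"wy":0,"wz":0},{"x":0,"y":0,"z":0,"wx":0,"wy":0,"wz":0},{"x":0,"y":0,"z":0,"wx":0,"wy":0,"wz":0}]' 0.087 10
python3 -m handwheel '[{"x":0,"y":0,"z":-0.01,"wx":0,"wy":0,"wz":0},{"x":0,"y":0,"z":-0.03,"wx":0,"wy":0,"wz":0},{"x":0,"y":0,"z":-0.055,"wx":0,"wy":0,"wz":0},{"x":0,"y":0,"z":-0.085,"wx":0,"wy":0,"wz":0},{"x":0,"y":0,"z":-0.12,"wx":0,"wy":0,"wz":0},{"x":0,"y":0,"z":-0.155,"wx":0,"wy":0,"wz":0},{"x":0,"y":0,"z":-0.19,"wx":0,"wy":0,"wz":0},{"x":0,"y":0,"z":-0.22,"wx":0,"wy":0,"wz":0},{"x":0,"y":0,"z":-0.22,"wx":0,"wy":0,"wz":0},{"x":0,"y":0,"z":-0.22,"wx":0,"wy":0,"wz":0}]'
python3 - <<'E'
from h import *
i,K,C=cam("side");a=cv2.imread("pics/side0.png")[:,:,::-1]
W=np.linalg.inv(C)
def px(q):
    c=W[:3,:3]@np.array(q)+W[:3,3];return (K@c/c[2])[:2].round(1)
print("cap top exp",px([.5095,-.2405,.037]),"bottom front",px([.50,-.268,.003]))
g=cv2.cvtColor(i,cv2.COLOR_RGB2GRAY)
for r in range(246,294,2):print(r,*g[r,232:306:3])
d=np.abs(i.astype(int)-a).max(2)
for n,(x0,x1,y0,y1) in dict(jar_stand=(190,242,153,197),beaker=(195,224,195,234),bottle=(273,302,170,224),rack=(262,342,300,356),scoop=(175,200,155,168)).items():print(n,(d[y0:y1,x0:x1]>60).sum())
E
```

```text
time: 18.43
position: [0.5094, -0.2408, -0.0201]
tool_rot: [0.036, 3.141, -0.0]
ft_force: [-0.9, -0.1, -0.8]
grip_width: 0.664
grip_force: 10.0
time: 19.02
position: [0.5094, -0.2408, -0.02]
tool_rot: [0.036, 3.141, 0.0]
ft_force: [0.2, -0.3, 0.1]
grip_width: 0.985
grip_force: 0.0
time: 19.85
position: [0.5106, -0.2416, 0.2028]
tool_rot: [0.036, 3.136, -0.002]
ft_force: [-0.7, -0.1, -0.4]
grip_width: 0.995
grip_force: 0.0
cap top exp [264.7 262.5] bottom front [264.9 280.9]
246 90 91 90 90 89 94 88 90 89 90 93 92 91 94 93 92 95 94 92 94 92 94 94 93 89
248 90 90 89 90 91 91 91 89 93 94 93 93 92 94 90 92 84 80 70 74 91 93 94 95 92
250 92 92 93 88 93 93 92 91 92 91 90 88 82 71 136 194 241 166 159 140 87 93 93 93 93
252 93 91 92 91 93 89 85 79 70 134 255 239 159 157 158 158 175 218 119 147 81 94 92 95 93
254 87 88 78 69 131 255 239 162 161 156 157 171 217 115 252 246 249 244 254 147 255 94 94 95 95
256 255 236 166 165 156 161 174 214 113 249 255 255 255 236 237 236 236 237 248 148 126 82 95 95 98
258 154 172 217 117 131 255 252 241 249 255 253 252 254 255 232 236 237 235 238 141 218 82 9
[... 1080 characters left out ...]
 231 239 237 238 236 234 237 236 240 143 149 220
282 21 247 242 141 154 156 157 151 153 149 144 125 247 240 238 236 237 236 237 238 238 238 255 145 188
284 27 255 239 129 150 153 151 154 150 143 255 241 239 237 238 237 235 234 232 236 237 239 255 255 232
286 32 240 239 243 255 144 143 137 255 246 241 239 239 234 235 239 240 243 254 255 161 150 153 162 140
288 35 144 239 239 240 244 248 244 241 238 239 242 241 250 255 219 147 153 155 162 178 166 175 94 115
290 29 109 241 240 242 241 242 243 244 254 255 172 151 154 160 161 203 153 178 96 6 12 102 102 98
292 34 86 246 244 248 255 241 154 154 155 160 182 178 178 95 52 11 13 104 101 97 100 98 100 99
jar_stand 46
beaker 0
bottle 130
rack 0
scoop 0
```

The cap stands flat at the expected pixels. The bottle difference may be the gripper in view, so I check.

Run:
```python
from h import *
i,K,C=cam("side");a=cv2.imread("pics/side0.png")[:,:,::-1]
def amber(im):
    h=cv2.cvtColor(np.ascontiguousarray(im),cv2.COLOR_RGB2HSV);m=(cv2.inRange(h,(5,130,60),(20,255,255))>0);m[:165]=0;m[225:]=0;m[:,:270]=0;m[:,305:]=0
    y,x=np.nonzero(m);return m.sum(),x.min(),x.max(),y.min(),y.max()
print(amber(a),amber(i))
d=np.abs(i.astype(int)-a).max(2)[170:224,273:302]>60;y,x=np.nonzero(d);print(x.min()+273,x.max()+273,y.min()+170,y.max()+170)
print(i[195:206:2,287],a[195:206:2,287])
s=ctrl.get_state();print(s["qd"].round(3),s["joint_positions"].round(2))
```

```text
(np.int64(437), np.int64(276), np.int64(297), np.int64(180), np.int64(221)) (np.int64(341), np.int64(276), np.int64(297), np.int64(184), np.int64(221))
274 298 178 206
[[141  96  60]
 [141  94  59]
 [139  92  56]
 [130  76  33]
 [199 202 196]
 [199 200 190]] [[142  97  59]
 [138  91  54]
 [140  92  57]
 [133  77  39]
 [199 203 196]
 [202 203 193]]
[ 0.002  0.02  -0.003  0.02  -0.001 -0.    -0.   ] [-0.11  0.14  0.56  1.67 -0.07  1.35  2.01]
```

The bottle's outline is unchanged and the gripper only hides part of it. I hand in.

```bash
python3 -c "
from bench import ctrl;print(ctrl.close_job())"
```

```text
the job is handed in; nothing more can be done
None
```

The jar is open and the cap sits flat and right way up near the middle of the tray; the jar is still in its stand, the other bench items show no movement, and the job was handed in at about 20 s.

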